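# Register a brass blank in the corner of the engraving jig

### The arm

A 7-joint arm with a two-finger parallel gripper is mounted at the origin on the work surface. World frame = base frame: x ahead of the robot, y to its left, z up, the work surface at z = 0. Lengths are in m, angles in rad, forces in N, time in s.
With the tool pointing down it reaches from about 0.4 to 0.875 m from the base axis. Payload 19.3 kg.
Tool frame: the origin (TCP) lies on the centre line of the jaws, within the pads' length; the fingertips stand 11 mm ahead of it and the grasp point (between the pads) lies 8 mm behind it; x points along the fingers, y is the direction in which the jaws open and shut, and the axes are right-handed (so a half turn about x gives the same grasp; the last joint's range is limited). The gripper opens to 85 mm and grips with 20 to 120 N. Pads are 22 mm wide; open, the fingers measure 114 mm over their backs; the gripper's body (76 mm by 85 mm) begins 54 mm behind the grasp point. The pads swing forward as they close: fully open they stand 13 mm farther back than shut.
Start: joints at [1.215, 0.521, -0.036, 1.599, 0.021, 1.021, -0.113], TCP at [0.176, -0.6, 0.21] pointing down, gripper open.
Joint ranges: [-2.91, 2.91], [-0.3, 2.13], [-1.5, 1.42], [0.17, 2.43], [-1.26, 4.41], [0.16, 1.93], [-2.52, 2.52]. Speed limits (rad/s): [1.89, 1.89, 2.39, 2.39, 3.01, 3.01, 3.01].

### API

Orientations are given as a 3x3 rotation matrix whose columns are the frame's x, y, z axes.
In Python, from workcell import robot gives the robot as it stands. Calls block until the motion is done:
- robot.movep(position, orientation): joint-space move of the TCP to a pose.
- robot.line_to(position, ori=None, max_speed=0.15, force_limit=None): straight line of the TCP; ori=None keeps the orientation; max_speed is the mean speed in m/s. With force_limit (N) it stops when the force on the tool has changed by that much, and returns True; else False.
- robot.set_joints(angles): joint-space move.
- robot.gripper_open() and robot.grab(newtons=None): open the fingers fully, or close them until they stop; newtons is the grip in N (None keeps the last).
- robot.hold(seconds).
- robot.ik(position, orientation): joint angles nearest the present ones, or None.
- robot.grab_frame(name): name is "scene" or "top" or "wrist"; returns a dict with "pixels" (420x560x3 uint8, red, green, blue), "z_map" (420x560 float32, m along the optical axis (not along the pixel's ray), 0 where there is no reading), "intrinsics" (3x3 intrinsics, pixels), "extrinsics" (4x4, takes a point from camera to world coordinates). Camera axes: x right, y down, z forward; pixel columns grow to the right and rows downward; lengths in m; the calibration is good to about 2 mm. A picture is of the moment at which its call begins.
A pose or a line that the arm cannot do raises robot.IKError and nothing moves.
- robot.hand_in(): hands the job in, once; it reports no verdict.
Readings, each from a call of its own:
- robot.current_clock(): time.
- robot.current_joint_positions(): joint angles.
- robot.current_joint_velocities(): joint speeds.
- robot.current_joint_efforts(): joint torques, N m.
- robot.current_tcp_pos(): TCP position.
- robot.current_tcp_rot(): TCP orientation.
- robot.current_force(): force on the tool from outside, world axes, zero at the start.
- robot.current_wrist_torque(): the same for the moment, N m.
- robot.current_grip_width(): opening from 0.0 (shut) to 1.0 (fully open).
Only numpy, scipy, OpenCV 4.12 (cv2) and the standard library are available. Lean on these libraries where they do the work, as an engineer would, in place of code of your own. Each camera call takes 0.05 s, during which the arm holds its last target. There are 200 camera calls.

### The job

Without gripping or lifting it, push the rectangular brass blank with your fingertips until its long side lies flat against the long rail of the engraving jig, then keep it on the rail and slide it along, under the hold-down lip, into the corner pocket until it is fully home: flush with the rail and up against the end stop. Do not tip it up, and leave the round slug, the tin and the other things on the bench where they are.

Things in the scene. Friction and masses are not known exactly. Their poses are not given: they have to be found in the camera images.
- blank: Rectangular brass blank: loose, 40 mm along its own x, 60 mm along its own y, 8 mm thick, about 0.16 kg. Origin at the centre of its underside, z up. It lies flat on the jig's board, its rail-side edge 50 to 80 mm short of the rail, within 25 degrees of parallel to it (own x roughly towards the rail, own y towards the pocket). A push of some 1 to 2 N on its edge slides it.
- jig: Engraving jig, fixed: plywood board 200 x 340 mm on a rubber mat 220 x 360 mm; the board's flat, dark top is at z = 18 mm. Origin at the centre of its underside on the bench; x points across the board to the rail (away from the robot), y along the rail to the end stop, z up. The aluminium bars on it are 10.5 mm high (z 18 to 28.5). The board to -y and -x of the pocket is open.
- rail (a point): Point on the rail's working face, level with the board's top: jig x = 70, y = 0, z = 18 mm; axes as the jig's. The rail is a straight aluminium bar, 20 mm wide (jig x 70 to 90), along y from -170 to 150 mm, screw heads 3.5 mm high on top.
- stop (a point): The pocket's inner corner, where rail and end stop meet, level with the board's top: jig x = 70, y = 130 mm; axes as the jig's. The end stop is a bar across the +y end of the rail, its face at y = 130 (bar y 130 to 150). On it a steel hold-down lip reaches 8 mm out over the pocket (y 122 to 130, x 24 to 70, z 28.5 to 30.5 mm), 10.5 mm clear above the board.
- guide (a point): Tip of the rounded nose of the guide, level with the board's top: jig x = 20, y = 87.5 mm; axes as the jig's. The guide is a 15 mm wide bar (x 12.5 to 27.5) parallel to the rail, from this nose to the end stop, a thumb nut on it up to z = 43 mm at y = 107. Between guide and rail lies the pocket, 42.5 mm wide, mouth towards -y.
- pocket (a point): Where the blank's origin is when it is fully home: jig x = 50, y = 100, z = 18 mm, axes as the jig's. The blank's rear 17 mm then stands out of the pocket mouth (rear edge at jig y = 70 mm).
- slug: Round brass slug, 32 mm across, 8 mm thick, loose on the jig's board beside the blank (either may be the one nearer the pocket), at least 25 mm clear of the strip of board that the blank takes up when on the rail. Origin at the centre of its underside. Not to be moved.
- tin: Small round aluminium tin, 44 mm across, 25 mm high, standing loose on the jig's board near its robot-side edge, level with the pocket. Origin at the centre of its underside. Not to be moved.
- brush: Brush, 170 mm long, lying on the bench to the left of the jig. Not to be moved.
- scriber: Wood-handled scriber, 150 mm long, lying on the bench to the right of the jig. Not to be moved.
- pail: Galvanised pail, 124 mm across, 115 mm high, standing on the bench to the left of the jig. Origin at the centre of its underside. Not to be moved.
- rotary: Cordless rotary tool, 215 mm long, 52 mm thick, lying on the bench to the right of the jig. Not to be moved.
Mind the look-alikes: they are no part of the job. What is shaped like the blank but grey or pink is not meant.

How it is judged:
On the way:
1. the blank lies flat against the rail (gap under 2 mm at its centre line, square to 0.045 rad), still short of the pocket (x of blank in the frame of jig above 0.048 m and angle between the y axis of blank and the y axis of jig, either way round below 0.045 rad and y of blank in the frame of jig below 0.055 m), for 0.2 s.
At the end, for the whole second after the job is handed in: The blank lies flat and at rest on the board in the corner pocket, within 2 mm of the rail and 2.5 mm of the end stop, square to 0.045 rad; the slug within 12 mm, the tin within 20 mm and the other bench things within 30 mm of where they were (x of blank in the frame of jig above 0.048 m and angle between the y axis of blank and the y axis of jig, either way round below 0.045 rad and y of blank in the frame of jig above 0.0975 m and z of blank in the frame of jig below 0.0205 m and angle between blank's own z axis and vertical below 0.06 rad and linear speed of blank below 0.01 m/s and distance of slug from where it was at the start of the episode below 0.012 m and distance of tin from where it was at the start of the episode below 0.02 m and distance of each of brush, scriber, pail, rotary from where it was at the start of the episode below 0.03 m); the robot touches nothing.
It fails at once if the blank is lifted (more than 5 mm off the board) or tipped up (z of blank in the frame of jig above 0.023 m or angle between blank's own z axis and vertical above 0.25 rad).
It fails at once if the blank comes to the pocket mouth more than 5 mm off the rail (y of blank in the frame of jig above 0.06 m and x of blank in the frame of jig below 0.045 m).
It fails at once if the round slug is disturbed (moved more than 12 mm) (distance of slug from where it was at the start of the episode above 0.012 m).
It fails at once if the tin is disturbed (moved more than 20 mm) (distance of tin from where it was at the start of the episode above 0.02 m).
It fails at once if another thing on the bench is disturbed (moved more than 30 mm) (distance of any of brush, scriber, pail, rotary from where it was at the start of the episode above 0.03 m).
It also fails if it takes over 61 s, if anything falls off the work surface, if the arm or the gripper's body presses on something with over 40 N, if the wrist force passes 120 N, or if a joint passes its speed limit or range.

## Working session

There is one attempt and no reset: what is moved stays moved. The work goes in short steps, each a Python script; the robot and the scene stay as the last script left them, time stands still between calls to the robot, and variables do not carry over. Pictures are saved under pics/ and viewed, on a budget of 10 in all, crops included, one or two more only if the job needs it, and the job is handed in when it is done.

```bash
mkdir -p pics; ls
python3 - <<'E'
from workcell import robot
import cv2,numpy as np,pickle
for n in("top","scene"):
    f=robot.grab_frame(n); pickle.dump(f,open(n+".pkl","wb"))
    cv2.imwrite(f"pics/{n}0.png",f["pixels"][:,:,::-1])
    print(n,f["intrinsics"].round(1).tolist(),f["extrinsics"].round(3).tolist())
print(robot.current_tcp_pos(),robot.current_tcp_rot().round(2).tolist(),robot.current_clock())
E
```

```text
pics
top [[395.5, 0.0, 280.2], [0.0, 395.5, 202.5], [0.0, 0.0, 1.0]] [[-0.01, -0.985, 0.171, 0.329], [-1.0, 0.007, -0.013, 0.017], [0.012, -0.171, -0.985, 1.046], [0.0, 0.0, 0.0, 1.0]]
scene [[414.0, 0.0, 282.1], [0.0, 414.0, 207.4], [0.0, 0.0, 1.0]] [[-0.756, 0.382, -0.532, 1.07], [0.655, 0.46, -0.6, 0.64], [0.015, -0.801, -0.598, 0.675], [0.0, 0.0, 0.0, 1.0]]
[ 0.17608065 -0.59935621  0.20960372] [[-0.0, 0.28, -0.96], [0.0, -0.96, -0.28], [-1.0, -0.0, 0.0]] 0.1
```

View pics/top0.png

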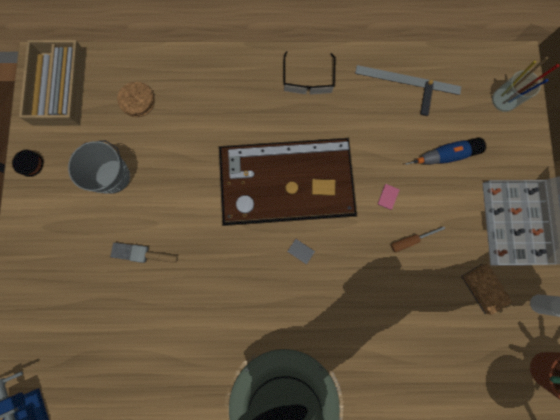

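View pics/scene0.png

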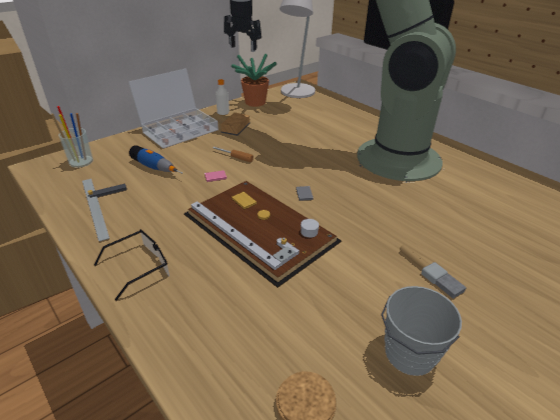

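Candidates for the blank: brass rectangle (323,187) in top view, grey rectangle (301,251), pink rectangle (389,197), and the round brass slug (292,187). I choose (323,187), which is brass, rectangular and on the board. In the scene view it is at (245,200) and the slug at (264,215). Next I measure coarsely from the top view, then confirm it with a wrist close-up.

```bash
cat > h.py <<'E'
import numpy as np,cv2
def ray(f,uv,z):
    K,T=f["intrinsics"],f["extrinsics"]; uv=np.atleast_2d(np.asarray(uv,float))
    d=np.c_[uv,np.ones(len(uv))]@np.linalg.inv(K).T@T[:3,:3].T; o=T[:3,3]
    return o+d*((z-o[2])/d[:,2])[:,None]
def brass(f):
    h=cv2.cvtColor(f["pixels"],cv2.COLOR_RGB2HSV)
    return cv2.inRange(h,(16,120,110),(32,255,255))
def blobs(m,amin):
    c=cv2.findContours(m,cv2.RETR_EXTERNAL,cv2.CHAIN_APPROX_NONE)[0]
    return [x for x in c if cv2.contourArea(x)>amin]
def down(yaw): # tool x down, tool y (jaw dir) at world yaw
    y=np.array([np.cos(yaw),np.sin(yaw),0]);x=np.array([0,0,-1.]);return np.c_[x,y,np.cross(x,y)]
E
python3 - <<'E'
import pickle;from h import *
f=pickle.load(open("top.pkl","rb"))
p=f["pixels"].copy()
roi=np.zeros(p.shape[:2],np.uint8);roi[135:228,215:362]=255
for c in blobs(brass(f)&roi,20):
    w=ray(f,c[:,0],.026)[:,:2]; r=cv2.minAreaRect((w*1000).astype(np.float32)); print("brass",c[:,0].mean(0).round(1),np.round(r[0],1),np.round(r[1],1),round(r[2],1))
h=cv2.cvtColor(p,cv2.COLOR_RGB2HSV)
m=cv2.inRange(h,(0,0,120),(180,60,255))&roi
for c in blobs(m,40):
    w=ray(f,c[:,0],.0285)[:,:2]; r=cv2.minAreaRect((w*1000).astype(np.float32)); print("alu",c[:,0].mean(0).round(1),cv2.boundingRect(c),np.round(r[0],1),np.round(r[1],1),round(r[2],1))
m=cv2.inRange(h,(0,0,0),(180,255,75))&roi
for c in blobs(m,400):
    c=cv2.convexHull(c)
    w=ray(f,c[:,0],.008)[:,:2]; r=cv2.minAreaRect((w*1000).astype(np.float32)); print("mat",np.round(r[0],1),np.round(r[1],1),round(r[2],1))
E
```

```text
brass [291.5 187.1] [547.9 -27. ] [29.1 26.9] 89.6
brass [323.3 186.5] [ 548.2 -111.4] [56.6 39. ] 86.7
alu [244.4 203.7] (237, 196, 16, 16) [504.3  96.3] [39.8 39.1] 0.2
alu [286.9 149.1] (229, 142, 119, 15) [651.5 -19.7] [ 19.  317.1] 3.7
mat [570.1 -14.9] [220.2 358.6] 3.6
```

Both sizes and the jig pose agree (mat 220×359, yaw about 3.6°, brass 57×39). Now the wrist close-up with the fingers shut.

Run:
```python
from workcell import robot
from h import *; import pickle
yaw=np.radians(3.6-90)
robot.grab()
robot.movep([.56,-.08,.30],down(yaw))
f=robot.grab_frame("wrist");pickle.dump(f,open("w1.pkl","wb"))
cv2.imwrite("pics/w1.png",f["pixels"][:,:,::-1])
print(f["extrinsics"].round(3).tolist(),robot.current_clock(),robot.current_tcp_pos(),robot.current_grip_width())
for c in blobs(brass(f),200):
    w=ray(f,c[:,0],.026)[:,:2]; r=cv2.minAreaRect((w*1000).astype(np.float32)); print("brass",c[:,0].mean(0).round(1),np.round(r[0],1),np.round(r[1],1),round(r[2],1))
```

```text
[[0.061, -0.964, -0.26, 0.626], [-0.998, -0.059, -0.017, -0.076], [0.001, 0.26, -0.966, 0.464], [0.0, 0.0, 0.0, 1.0]] 3.2417 [ 0.5599067  -0.08088543  0.29986746] -0.0008730486617848031
brass [540.4 343.3] [ 295.6 -540.1] [124.   73.8] 61.3
brass [473.3 319.4] [ 336.2 -414.8] [ 61.4 186.1] 4.1
brass [ 27.3 331.4] [270.4 312.3] [129.6  68.2] 55.9
brass [426.9 272.9] [ 425.7 -320.2] [ 28.9 184.3] 23.1
brass [ 59.4 267.8] [393.8 247.9] [ 61.1 195.6] 3.5
brass [275.2 257.6] [426.3 -81.4] [ 99.6 169. ] 7.6
brass [243.7 182.6] [547.1 -25.5] [33.5 31.8] 1.1
brass [301.6 185.6] [ 547.6 -108.8] [60.  41.1] 87.8
brass [ 59.4 151.3] [577.8 234.7] [ 24.  107.6] 0.8
brass [502.4 129.1] [ 639.4 -370.9] [ 18.3 119.5] 29.4
brass [ 33.  103.8] [636.9 262.8] [84.6 23.9] 77.2
brass [547.8  40.1] [ 760.2 -404.1] [70.4 36.6] 16.7
brass [457.2  20.5] [ 766.  -288.7] [ 55.4 188.3] 3.5
brass [194.7  21.2] [724.4  43.1] [ 97.6 491. ] 3.5
```

View pics/w1.png

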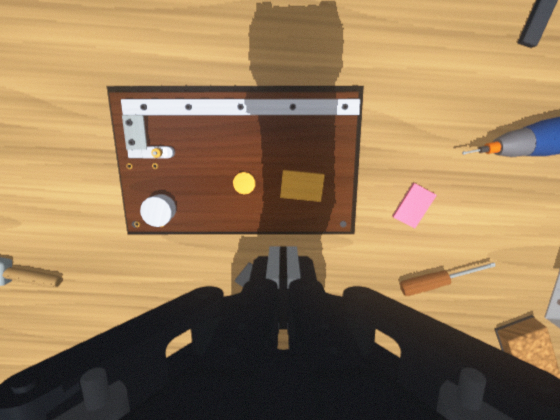

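The wrist view shows the brass blank at (302,186), slug (244,183), rail (122–360,107), pocket (155,130) and tin (158,211). The blank measures 60×41 and the slug 33 mm across, so the choice is confirmed. I'll fit the rail in this view and compare.

Run:
```python
from h import *; import pickle
f=pickle.load(open("w1.pkl","rb"))
h=cv2.cvtColor(f["pixels"],cv2.COLOR_RGB2HSV)
m=cv2.inRange(h,(0,0,110),(180,60,255)); roi=m*0; roi[90:160,110:372]=255
g=m&roi
# rail working (lower) edge, top at z=.0285
pts=[]
for u in range(180,355,3):
    v=np.where(g[95:125,u])[0]
    if len(v)>5: pts.append((u+.0,95+v.max()+.5))
w=ray(f,pts,.0285)[:,:2]; l=cv2.fitLine(w.astype(np.float32),cv2.DIST_HUBER,0,.001,.001).ravel(); d=l[:2]*np.sign(l[1]); a=np.arctan2(-d[0],d[1])
ex=np.array([d[1],-d[0]]); print("rail yaw",np.degrees(a),"offset along ex",ex@l[2:])
for c in blobs(g,150):
    q=ray(f,c[:,0],.0285)[:,:2]; J=np.c_[q@ex,q@d]*1000; print(cv2.boundingRect(c),J.min(0),J.max(0))
r=np.array([.5476,-.1088]);s=np.array([.5471,-.0255])
print("blank,slug",ex@r,d@r,ex@s,d@s)
O=np.array([.5701,-.0149]);print("from mat: rail",ex@O+.07,"stop",d@O+.13,"rail ymin",d@O-.17)
```

```text
rail yaw 3.968078 offset along ex 0.6368261
(121, 98, 240, 61) [ 580.23399114 -223.56848807] [659.0678274  99.0761579]
blank,slug 0.5387582386732102 -0.14643346847593783 0.5440238532878459 -0.06329855816587805
from mat: rail 0.637702243911475 stop 0.07568441563770176 rail ymin -0.22431558436229826
```

```bash
cat >> h.py <<'E'
A=np.radians(3.9); EX=np.array([np.cos(A),np.sin(A)]); EY=np.array([-np.sin(A),np.cos(A)])
O=EX*(.637-.07)+EY*(.076-.13)   # jig origin
R=down(A-np.pi/2)
def W(x,y,z): return np.r_[O+EX*x/1000+EY*y/1000,z]
def J(p): d=np.asarray(p)[:2]-O; return np.array([d@EX,d@EY])*1000
def look(robot,name,save=None):
    f=robot.grab_frame(name)
    if save: cv2.imwrite(save,f["pixels"][:,:,::-1])
    for c in blobs(brass(f),40):
        w=ray(f,c[:,0],.026)[:,:2]; q=np.array([J(p) for p in w]).astype(np.float32); r=cv2.minAreaRect(q)
        if abs(r[0][0])<110 and abs(r[0][1])<180 and min(r[1])>12: print(name,"jig",np.round(r[0],1),np.round(r[1],1),round(r[2],1))
    return f
E
python3 - <<'E'
from workcell import robot
from h import *
Z=.032
robot.movep(W(-76,-92,.13),R)
print("down",robot.line_to(W(-76,-92,Z),max_speed=.1,force_limit=6),robot.current_tcp_pos())
f0=robot.current_force()
print("push",robot.line_to(W(6,-92,Z),max_speed=.05,force_limit=12),J(robot.current_tcp_pos()),robot.current_force()-f0,robot.current_clock())
print("seat",robot.line_to(W(24,-92,Z),max_speed=.02,force_limit=6),J(robot.current_tcp_pos()),robot.current_force()-f0,robot.current_clock())
robot.hold(.3)
look(robot,"top","pics/t1.png");look(robot,"wrist","pics/w2.png")
E
```

```text
down False [ 0.50014193 -0.11231081  0.03249318]
push False [  5.84003754 -92.05204101] [-1.22947967 -0.37299223 -0.29861188] 6.925
seat False [ 23.88812842 -92.03826796] [-1.49511085  0.03337026  0.27738383] 7.975
top jig [-23.5 -10.1] [29.  29.7] 85.4
wrist jig [-13.1  -5.4] [15.3 35.8] 28.0
```

View pics/w2.png

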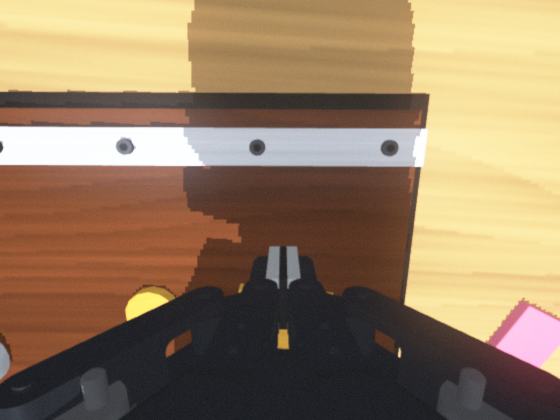

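The wrist view shows brass at (240,288), (330,292) and (283,338), behind the fingertips at (283,250) instead of ahead of them. I'll project the tip and check in the scene view before moving further.

Run:
```python
from workcell import robot
from h import *
def proj(f,p):
    T=np.linalg.inv(f["extrinsics"]); q=f["intrinsics"]@(T[:3,:3]@p+T[:3,3]); return (q[:2]/q[2]).round(0)
p=robot.current_tcp_pos();print(p)
tip=p-[0,0,.011]
fs=[robot.grab_frame(n) for n in("wrist","scene")]
for f in fs: print(proj(f,p),proj(f,tip),proj(f,W(70,-92,.0285)))
f=fs[0]
for uv in((240,286),(330,290),(283,338),(283,150)): print(uv,J(ray(f,uv,.026)[0]).round(1),f["z_map"][uv[1],uv[0]])
im=fs[1]["pixels"][150:290,170:350,::-1]
im=cv2.resize(im,None,fx=4,fy=4,interpolation=cv2.INTER_CUBIC);cv2.imwrite("pics/s2.png",im)
```

```text
[ 0.59954145 -0.10545096  0.03200013]
[284. 248.] [284. 241.] [284. 167.]
[228. 205.] [228. 208.] [214. 213.]
(240, 286) [ -3.3 -65.3] 0.1933835
(330, 290) [  -6.  -120.6] 0.19751751
(283, 338) [-40.5 -91.7] 0.19790138
(283, 150) [ 78.8 -91.7] 0.16513817
```

View pics/s2.png

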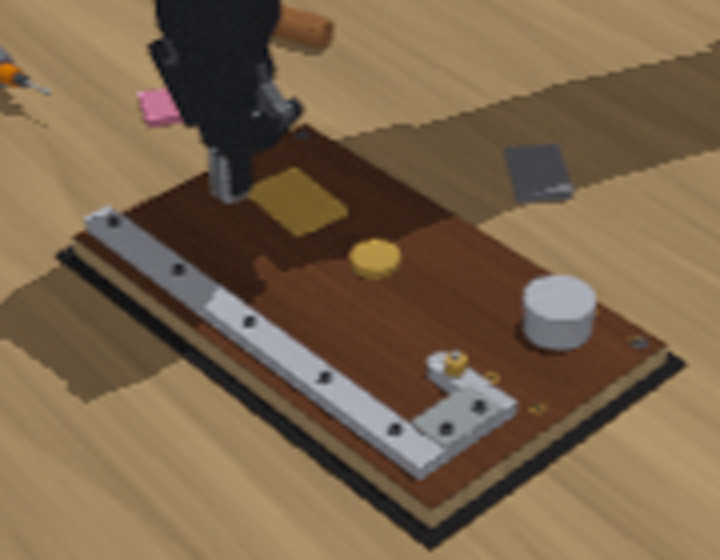

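In the scene crop the fingers stand between the blank (300,200) and the rail, with the blank essentially unmoved, so the shut tips ride higher than 11 mm below the TCP. The blank is still flat. I'll touch the board here to calibrate tip height.

Run:
```python
from workcell import robot
from h import *
print(robot.line_to(W(26,-92,.012),max_speed=.015,force_limit=4),robot.current_tcp_pos(),robot.current_force(),robot.current_clock(),robot.current_grip_width())
```

```text
False [ 0.60162708 -0.10536142  0.01211853] [0.62860221 0.73771386 0.66040039] 9.9667 0.0006839168326678258
```

Run:
```python
from workcell import robot
from h import *
f=look(robot,"wrist","pics/w3.png")
K,T=f["intrinsics"],f["extrinsics"]
for u in(276,283,291):
  for v in range(236,285,4):
    d=f["z_map"][v,u]; c=np.linalg.inv(K)@[u,v,1]*d; p=T[:3,:3]@c+T[:3,3]
    print(u,v,f["pixels"][v,u],J(p).round(1),(p[2]*1000).round(1))
```

```text
276 236 [80 49 37] [ 36.1 -87.9] 19.5
276 240 [84 52 35] [ 33.3 -87.8] 18.3
276 244 [87 53 39] [ 31.1 -87.8] 18.5
276 248 [134 138 143] [ 37.2 -88.3] 39.5
276 252 [131 137 140] [ 37.3 -88.4] 44.7
276 256 [135 139 143] [ 37.6 -88.5] 49.9
276 260 [135 140 146] [ 37.3 -88.6] 53.5
276 264 [135 140 145] [ 36.9 -88.7] 56.8
276 268 [136 139 145] [ 37.3 -88.8] 61.4
276 272 [138 143 148] [ 37.8 -88.9] 66.1
276 276 [132 139 144] [ 37.5 -88.9] 68.8
276 280 [159 165 170] [ 37. -89.] 71.2
276 284 [53 55 58] [ 38.9 -89.1] 77.7
283 236 [84 52 38] [ 36.  -91.7] 19.3
283 240 [90 54 36] [ 33.4 -91.7] 18.5
283 244 [91 56 40] [ 31.3 -91.7] 19.1
283 248 [35 32 28] [ 37.3 -91.6] 39.7
283 252 [37 36 33] [ 37.5 -91.6] 45.2
283 256 [39 32 35] [ 37.7 -91.6] 50.1
283 260 [39 38 37] [ 37.6 -91.6] 54.3
283 264 [40 36 39] [ 37.7 -91.6] 58.5
283 268 [39 32 35] [ 37.5 -91.6] 61.9
283 272 [40 38 39] [ 37.2 -91.6] 64.9
283 276 [37 37 36] [ 37.3 -91.6] 68.4
283 280 [40 39 45] [ 36.7 -91.6] 70.6
283 284 [41 40 45] [ 34.7 -91.6] 70.0
291 236 [85 52 37] [ 35.5 -96. ] 17.8
291 240 [86 50 32] [ 33.3 -96. ] 18.3
291 244 [91 58 42] [ 31.3 -96. ] 18.9
291 248 [133 139 143] [ 37.5 -95.4] 40.3
291 252 [135 137 143] [ 37.7 -95.3] 45.5
291 256 [134 140 143] [ 37.2 -95.2] 49.0
291 260 [139 142 146] [ 38.2 -95. ] 55.5
291 264 [135 140 143] [ 37.6 -95. ] 58.3
291 268 [135 139 145] [ 37.4 -94.9] 61.7
291 272 [133 137 141] [ 37.5 -94.8] 65.5
291 276 [132 138 143] [ 37.5 -94.7] 68.9
291 280 [148 152 158] [ 37.3 -94.6] 71.8
291 284 [41 39 46] [ 38.4 -94.5] 76.8
```

By depth the tips sit at z≈38 mm with the TCP reading 12 mm. The shut tips are therefore about 26 mm behind the TCP, not 11 mm ahead, and the first push passed well above the blank. I'll confirm by contact with the board, expected near TCP z = −9 mm, then redo the push.

Run:
```python
from workcell import robot
from h import *
print(robot.line_to(W(26,-92,-.016),max_speed=.015,force_limit=4),robot.current_tcp_pos(),robot.current_force(),robot.current_clock())
```

```text
True [ 0.6015424  -0.10534008 -0.00308809] [-0.9058886   0.88506658  8.89585161] 11.0833
```

Contact with the board came at TCP z = −3 mm, so I work at TCP z = 0 (tip 3 mm above the board).

Run:
```python
from workcell import robot
from h import *
Z=0.0
robot.line_to(W(26,-92,.05),max_speed=.15)
robot.line_to(W(-76,-92,.05),max_speed=.2)
print("down",robot.line_to(W(-76,-92,Z),max_speed=.1,force_limit=6),robot.current_tcp_pos(),robot.current_clock())
f0=robot.current_force()
print("push",robot.line_to(W(-48,-92,Z),max_speed=.05,force_limit=12),J(robot.current_tcp_pos()),robot.current_force()-f0,robot.current_clock())
look(robot,"wrist","pics/w4.png")
```

```text
down False [ 5.00056043e-01 -1.12159505e-01  1.17650493e-04] 12.9
push False [-48.13408654 -91.98947484] [0.56439569 0.62401605 0.5761565 ] 13.6083
wrist jig [-22.1  -9.4] [31.7 35.7] 39.2
wrist jig [-14.6 -89.9] [60.4 41.1] 88.7
```

View pics/w4.png

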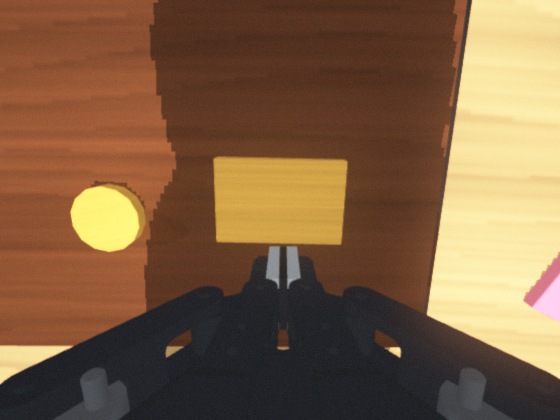

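The blank (281,200) is now ahead of the tips, nearly square (1.3°), and the slug (108,217) is clear. I'll keep pushing to the rail.

Run:
```python
from workcell import robot
from h import *
Z=0.0
f0=robot.current_force()
print("push",robot.line_to(W(12,-91,Z),max_speed=.05,force_limit=12),J(robot.current_tcp_pos()),robot.current_force()-f0,robot.current_clock())
look(robot,"wrist")
print("seat",robot.line_to(W(26,-91,Z),max_speed=.015,force_limit=7),J(robot.current_tcp_pos()),robot.current_force()-f0,robot.current_clock())
robot.hold(.4); print(J(robot.current_tcp_pos()))
look(robot,"wrist","pics/w5.png");look(robot,"top")
```

```text
push False [ 11.90547146 -91.03686039] [-0.13146092  0.72693806  1.48354163] 15.0083
wrist jig [-12.3  -5.6] [14.2 36.2] 26.7
wrist jig [ 44.  -88.3] [60.3 41. ] 90.0
seat True [ 18.97263027 -90.82024081] [0.22538535 0.40197911 1.17567227] 15.65
[ 18.69339149 -90.92528744]
wrist jig [ 50.4 -88.2] [60.4 39.5] 90.0
top jig [-23.4  -8.8] [26.4 29.7] 85.4
```

View pics/w5.png

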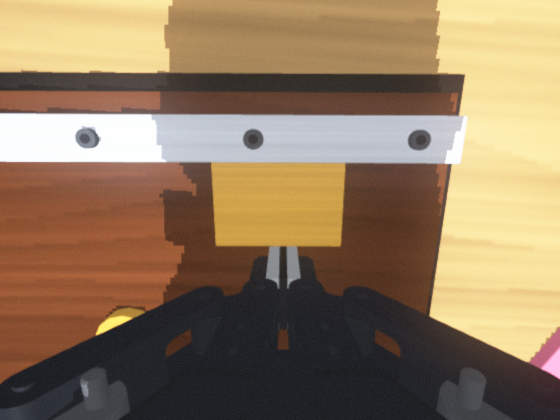

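The blank is flush with the rail (281,205), centre x≈50.4, angle 0°, and the finger stopped at x=19 on force as predicted. Next I step behind the rear edge and slide it along in stages.

Run:
```python
from workcell import robot
from h import *
Z=0.0
robot.line_to(W(10,-91,Z),max_speed=.05)
robot.line_to(W(10,-91,.035),max_speed=.15)
robot.line_to(W(51,-148,.035),max_speed=.15)
look(robot,"wrist")
print("down",robot.line_to(W(51,-148,Z),max_speed=.1,force_limit=6),J(robot.current_tcp_pos()),robot.current_clock())
f0=robot.current_force()
for y in(-90,-30,10):
    s=robot.line_to(W(51.5,y,Z),max_speed=.05,force_limit=10)
    print(y,s,J(robot.current_tcp_pos()),robot.current_force()-f0,robot.current_clock())
    look(robot,"wrist","pics/w6_%d.png"%y)
    if s: break
```

```text
wrist jig [-13.7  -6.9] [17.  38.4] 27.5
wrist jig [ 50.  -88.6] [39.  61.3] 0.0
wrist jig [  99.8 -153.3] [116.3 162.8] 85.4
down True [  49.71606578 -147.21975986] 17.95
-90 False [ 51.47723877 -90.33924933] [ 1.35178099  0.38853164 -8.30984446] 19.25
wrist jig [ 50.2 -52.6] [60.5 39.3] 90.0
-30 False [ 51.51401742 -30.33616894] [ 0.79448868 -0.95811043 -8.47566246] 20.65
wrist jig [50.2  7.3] [60.4 39.3] 90.0
10 False [51.51021282  9.67855331] [ 1.73096561 -0.52435921 -9.31518511] 21.65
wrist jig [ 15.6 115.6] [12.3 22.2] 43.6
wrist jig [50.5 48.3] [60.3 39.8] 89.9
```

The blank is sliding squarely on the rail (x≈50.3, 90°), now at y=48. The descent stopped early on a force trip, but the contact load disappeared as the push began. I'll check the clearance to the pocket.

View pics/w6_10.png

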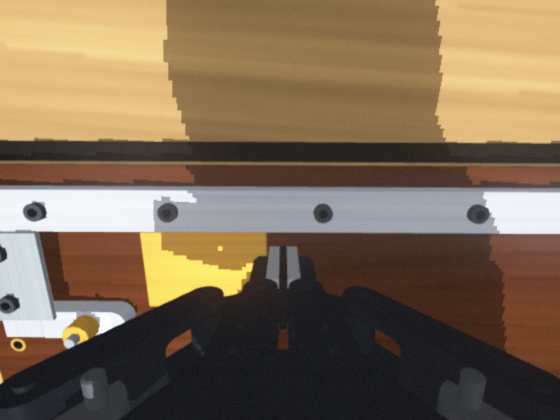

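The blank (200,265) is against the rail and lined up with the pocket mouth; the nut is at (85,330). Before going in I check the height of the left linkage over the nut.

Run:
```python
from workcell import robot
from h import *
f=robot.grab_frame("wrist");K,T=f["intrinsics"],f["extrinsics"]
v,u=np.mgrid[0:420,0:560];d=f["z_map"]
c=np.stack([u,v,np.ones_like(u)],-1)@np.linalg.inv(K).T*d[...,None];P=(c@T[:3,:3].T+T[:3,3]).reshape(-1,3)
j=np.c_[(P[:,:2]-O)@EX,(P[:,:2]-O)@EY,P[:,2]]*np.array([1000,1000,1000]); j[:,:2]-=J(robot.current_tcp_pos())
ok=(d.ravel()>0)&(j[:,2]>45)
for lo in range(5,75,10):
    s=ok&(j[:,1]>lo)&(j[:,1]<lo+10)&(j[:,0]<0)
    if s.any(): print(lo,"min z of gripper, x",j[s][j[s][:,2].argmin()].round(0))
```

```text
15 min z of gripper, x [-0. 25. 78.]
25 min z of gripper, x [-7. 33. 71.]
35 min z of gripper, x [-7. 35. 73.]
```

Gripper parts there are at z≥71 mm, against 43 mm for the nut, so it is clear. Now the final slide.

Run:
```python
from workcell import robot
from h import *
Z=0.0
f0=robot.current_force()
print("in",robot.line_to(W(51.5,50,Z),max_speed=.04,force_limit=8),J(robot.current_tcp_pos()),robot.current_force()-f0,robot.current_clock())
look(robot,"wrist")
print("home",robot.line_to(W(51.5,70,Z),max_speed=.015,force_limit=8),J(robot.current_tcp_pos()),robot.current_force()-f0,robot.current_clock())
robot.hold(.3);print(J(robot.current_tcp_pos()),robot.current_force()-f0)
look(robot,"wrist","pics/w7.png")
```

```text
in False [51.55342382 49.71815788] [-0.25226067  0.25457679  0.41522253] 22.9
wrist jig [50.5 87.5] [39.8 60.6] 0.0
home True [51.0775053 65.2282496] [ 1.25631566 -1.54581779 -0.06381778] 23.9417
[50.86436775 65.22611868] [ 1.05317476 -1.45714873  0.44053656]
wrist jig [51.6 98.7] [53.8 37.9] 90.0
```

View pics/w7.png

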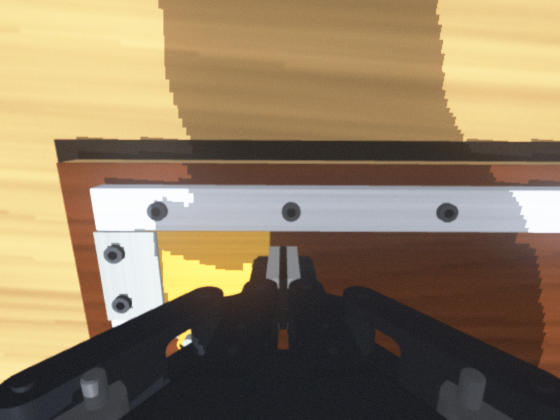

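It stopped on force with the blank's front under the lip at (160,265). I withdraw and measure the result from a clear position.

Run:
```python
from workcell import robot
from h import *; import pickle
robot.line_to(W(51,50,0.0),max_speed=.05)
robot.line_to(W(51,50,.05),max_speed=.15)
robot.line_to(W(0,98,.14),max_speed=.2)
f=look(robot,"wrist","pics/w8.png");pickle.dump(f,open("w8.pkl","wb"))
h=cv2.cvtColor(f["pixels"],cv2.COLOR_RGB2HSV)
print(robot.current_clock())
look(robot,"top","pics/t8.png")
```

```text
wrist jig [-109.9  -35.7] [27.8 53.5] 1.2
wrist jig [-22.   -7.1] [34.8 31.4] 45.8
wrist jig [50.7 97.9] [52.  39.8] 90.0
26.0
```

View pics/w8.png

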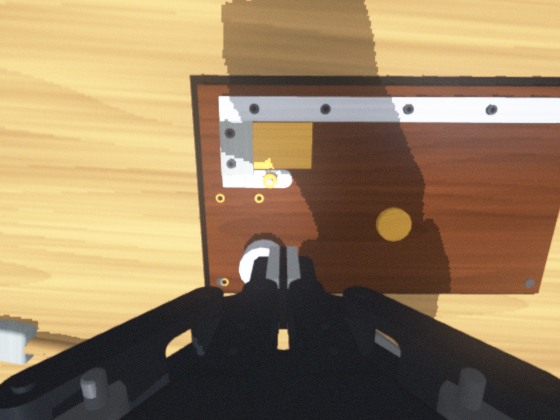

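The view shows the blank (282,146) in the pocket against the rail, its front hidden by the lip (253), with the slug (394,224) and tin (262,262) in place. One last number: rear edge to the outer end of the rail/stop (should be 80 mm), and the side gaps.

Run:
```python
from h import *; import pickle
f=pickle.load(open("w8.pkl","rb")); p=f["pixels"].astype(int)
b=[c for c in blobs(brass(f),500) if abs(c[:,0].mean(0)[0]-282)<20][0]
m=brass(f)
rear=[(np.where(m[v,255:330])[0].max()+255.5,v) for v in range(128,164,3)]
far=[(u,np.where(m[110:160,u])[0].min()+109.5) for u in range(262,308,4)]
w=lambda q,z:np.array([J(x) for x in ray(f,q,z)])
r=w(rear,.026);a=w(far,.026)
g=cv2.cvtColor(f["pixels"],cv2.COLOR_RGB2GRAY)
end=[]
for v in range(128,180,4): end.append((205+np.argmax(np.diff(g[v,205:235].astype(int)))+.5,v))
e=w(end,.0285)
face=[]
for u in list(range(322,480,6)):
    face.append((u,112+np.argmin(np.diff(g[112:130,u].astype(int)))+.5))
k=w(face,.0285)
print("rear y",np.median(r[:,1]),"slope",np.polyfit(r[:,0],r[:,1],1)[0],"end y",np.median(e[:,1]),"diff",np.median(e[:,1])-np.median(r[:,1]))
pf=np.polyfit(k[:,1],k[:,0],1);print("rail face x at 95",np.polyval(pf,95),"slope",pf[0],"blank far x",np.median(a[:,0]),"slope",np.polyfit(a[:,1],a[:,0],1)[0])
```

```text
rear y 72.04560388015767 slope -0.01186395176893051 end y 152.97843472012195 diff 80.93283083996428
rail face x at 95 71.34133247456516 slope 0.005849080924734493 blank far x 70.99976313810404 slope 0.00047100926109453205
```

```bash
python3 -c "
from workcell import robot
robot.hand_in();print(robot.current_clock())"
```

```text
the job is handed in; nothing more can be done
the job is handed in; nothing more can be done
```

The blank is in the corner pocket and the job is handed in, at about 26 s of the 61 s allowed. I pushed it square onto the rail with shut fingertips until a 7 N force stop. I then slid it along the rail from behind, under the lip, to an 8 N stop.

**Last checks, arm withdrawn (my measurements; no verdict was reported):**
- **Rail:** the gap measures about 0.3 mm, and the blank is square to within about 0.01 rad.
- **End stop:** 52 mm of the blank shows in front of the lip, exactly as it should when home. The rear edge to the outer end of the stop measures 80.9 mm against 80 mm. That is 0.9 mm short at worst, within the 2.5 mm tolerance and about my measuring error.
- **Other things:** the slug reads within about 4 mm of its first position, which is within measuring error. I judged the tin by eye only and did not measure it or the other bench things at the end. The arm worked clear of all of them.

**What failed or disagreed:**
- **First push missed:** the shut fingertips stand about 21 mm behind the TCP, not 11 mm ahead as stated. The first push passed above the blank without touching anything. I found the true height by touching the board and redid the push.
- **Descent force trip:** the descent behind the blank tripped its force limit. I did not find the cause, and the load was gone once the push began.
- **Stop position:** my first estimate of it was about 3 mm short, so I relied on contact and the final picture.

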